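Hold the teaspoon ready above the opened salt cellar

TASK

Swing the lid of the wooden salt cellar fully aside on its pin; then pick up the teaspoon from the cook book, carry it over the row of spice jars in the rack, and finish still holding it in the gripper, ready to dip: level, its bowl centred over the open part of the cellar, one to three centimetres above the rim and touching nothing there, the handle pointing straight away from the lid's pin. Leave everything else standing where it is.

Things in the scene. Friction and masses are not known exactly. Their poses are not given: they have to be found in the camera images.
- salt_cellar: the low round wooden salt cellar, 89 mm across and 52 mm high without its lid, hollow, fixed to the worktop. Origin: centre of its underside; z up. The pin of its swivelling lid stands at the rim on its +x side (x = 38.5 mm, y = 0), on the far side from the robot at the start; the opening is about 58 mm across
- salt_cellar_lid (a joint): the cellar's flat wooden lid (88 mm across, its underside at 53 mm and top at 64 mm above the worktop), swivelling level about the upright pin: 0 = shut, 1.66 = fully aside; it starts nearly shut (0 to 0.25). Seen from above it opens counter-clockwise: the knob goes from the cellar's -x side to its -y side. Light and slightly damped (about 1 N at the knob), stays where it is left
- lid_knob (a point): centre of the top of the lid's small round wooden knob: 14 mm across, its top 81 mm above the worktop, standing 18 mm out of the lid, 58.5 mm from the pin's axis
- lid_pin (a point): the lid pin's axis at the height of the lid's top (64 mm above the worktop)
- cellar_mouth (a point): centre of the part of the cellar's opening that the lid leaves free when it is aside, at the height of the rim (52 mm above the worktop); in the cellar's frame x = -5, y = 5 mm
- spoon: steel teaspoon, 130 mm long, 11 mm high, flat on the cook book, bowl away from the robot. Origin: mid-length, at its underside; z up; handle tip at x = -65, bowl tip at +65 mm. To fingers it is a solid tapering evenly from 26 mm wide at x = 40 to 12 mm at x = -60 mm, about 5 mm high at x = -35 mm with its edges 3 mm over the underside. 0.02 kg, mass centre near x = 5 mm
- spoon_bowl (a point): lowest point of the middle of the spoon's bowl, on its underside: x = 45 mm in the spoon's frame
- cookbook: closed dark hardback cook book lying flat, 212 x 270 x 36 mm (its x and y), fixed. Origin: centre of its underside. It and the salt cellar stand on opposite sides of the rack, either way round
- spice_rack: low wooden rack with brass rails, 270 (its x, roughly away from the robot) x 68 x 50 mm, floor 10 mm thick, fixed between book and cellar. Origin: centre of its underside. It holds four spice jars in a row, whose tops are 116 mm above the worktop
- spice_1: spice jar, 45 mm across, 106 mm high, standing loose in the rack; origin at the centre of its underside
- spice_2: spice jar, 45 mm across, 106 mm high, standing loose in the rack; origin at the centre of its underside
- spice_3: spice jar, 45 mm across, 106 mm high, standing loose in the rack; origin at the centre of its underside
- spice_4: spice jar, 45 mm across, 106 mm high, standing loose in the rack; origin at the centre of its underside
- tea_tin: small round tea tin, 58 mm across, 72 mm high, loose, at the back on the right; origin at the centre of its underside
- kitchen_timer: round kitchen timer, 68 mm across, 48 mm high, loose, at the back on the left; origin at the centre of its underside
Mind the look-alikes: they are no part of the job. There is more than one size of the salt_cellar; the job needs the larger.

How it is judged (in metres and radians):
On the way, in this order (a step that is already met when the one before it is completed fails the run):
1. the cellar's lid is swung aside (more than 1.35 rad) (value of joint salt_cellar_lid above 1.35 rad), for 0.2 s.
2. the spoon is carried over the spice rack, above the jars (height (world z) of spoon above 0.12 m and y of spoon in the frame of spice_rack between -0.05 and 0.05 m and x of spoon in the frame of spice_rack between -0.18 and 0.18 m), for 0.02 s.
At the end, for the whole second after the job is handed in: Lid over 1.35 rad; spoon held still in the fingers, within 0.2 rad of level, 5 to 35 mm above the rim, bowl within 14 mm of the mouth point, handle within 0.25 rad of straight away from the pin, no contact with the cellar (value of joint salt_cellar_lid above 1.35 rad and horizontal distance between spoon_bowl and cellar_mouth below 0.014 m and z of spoon_bowl in the frame of salt_cellar between 0.057 and 0.087 m and angle between the x axis of spoon and the x axis of salt_cellar, either way round below 0.25 rad and x of spoon in the frame of salt_cellar below -0.02 m and angle between spoon's own z axis and vertical below 0.2 rad and contact force between spoon and the fingers above 0.5 N and contact force between spoon and salt_cellar below 0.05 N and linear speed of spoon below 0.02 m/s); the arm keeps its last pose, push and grip.
It fails at once if a spice jar is pushed more than 30 mm or knocked over (distance of any of spice_1, spice_2, spice_3, spice_4 from where it was at the start of the episode above 0.03 m or angle between any of spice_1, spice_2, spice_3, spice_4's own z axis and vertical above 0.3 rad).
It fails at once if the tea tin or the timer is pushed more than 30 mm or knocked over (distance of any of tea_tin, kitchen_timer from where it was at the start of the episode above 0.03 m or angle between any of tea_tin, kitchen_timer's own z axis and vertical above 0.3 rad).
It also fails if it takes over 69 s, if anything falls off the work surface, if the arm or the gripper's body presses on something with over 40 N, if the wrist force passes 120 N, or if a joint passes its speed limit or range.

ROBOT

A 6-joint arm with a two-finger parallel gripper is mounted at the origin on a cart in front of the work surface, level with it; the furniture and walls round the work are solid. World frame = base frame: x ahead of the robot, y to its left, z up, the work surface at z = 0. Lengths are in mm, angles in degrees, forces in N, time in s.
With the tool pointing down it reaches from about 300 to 1000 mm from the base axis. Payload 5.1 kg.
Tool frame: the origin (TCP) lies midway between the tips of the shut fingers; the grasp point (between the pads) lies 19 mm behind it (arm.grip_depth is the distance from the TCP to the grasp point, in mm); z points along the fingers, y is the line along which they close (so a half turn about z gives the same grasp; the last joint's range is limited). The gripper opens to 95 mm and grips with 3 to 60 N. Pads are 20 mm wide; open, the fingers measure 119 mm over their backs; the gripper's body (75 mm by 180 mm) begins 59 mm behind the grasp point.
Start: joints at [-79.446, 7.093, 94.555, -0, 78.352, -4.733], TCP at [171.337, -626.999, 214.656] pointing down, gripper open.
Joint ranges: [-149.61, 149.61], [-58.7, 133.49], [1.44, 155.28], [-77.14, 257.14], [18.33, 153.61], [-166.67, 166.67]. Speed limits (degrees/s): [147.25, 147.25, 180, 180, 180, 180].

INTERFACE

Orientations are given as a 3x3 rotation matrix whose columns are the frame's x, y, z axes.
In Python, from workcell import get_obs, vision, arm gives the robot as it stands.
- The arm moves only by the tool carry_out, never from a script. Its argument "moves" is a list of rows, each an object of numbers: "gripper": the opening, from 0 (shut) to 1 (fully open); "dx", "dy", "dz": the shift along the tool's x, y, z in m; "roll": the turn about the tool's z in degrees. A call has exactly 8 rows; each row shifts and turns the commanded pose from where the row before left it, along the tool's axes as they then stand; what a row does not reach is not made up. A row lasts 1/10 s, in which the tool goes at most 50 mm and 8.59 degrees, less where a joint would pass 70% of its speed; a pose out of reach is approached as far as the arm can. A call with a gripper value outside its range is refused whole. The fingers move at their own pace and stop on an object; "squeeze" is the grip in N (left out, the last holds). Time passes only in rows, so rows that do not move let the fingers close, or fill a call up. It gives the time, the measured TCP pose, the force, the opening and the grip force at its end, in the units of the state.
- get_obs(): the state, without advancing time (a new reading comes with each control period).
- vision.read_camera(name): name is "scene" or "top" or "wrist"; returns (picture, depth): 400x640x3 uint8, red, green, blue; 400x640 float32, mm along the optical axis (not along the pixel's ray), 0 where there is no reading.
- vision.calibration(name): a dict with "vfov" (degrees; the focal length in pixels is half the picture's height over the tangent of half this angle, whatever the lens; pixels are square), "cx", "cy" (the principal point, pixels), "xyz" and "rotation" of the camera in the world. Camera axes: x right, y down, z forward; pixel columns grow to the right and rows downward; lengths in mm; the calibration is good to about 2 mm. A picture is of the moment at which its call begins: read the wrist's pose just before it. calibration takes no time and is no camera call; for the wrist camera it gives the pose at the moment of the call.
- arm.close_job(): hands the job in; it is judged then, once.
The state is a dict: "clock": time; "qpos": joint angles; "dq": joint speeds; "joint_efforts": joint torques, N m; "eef_pos": TCP position; "tool_rot": TCP orientation; "ft_force": force on the tool from outside, world axes, zero at the start; "moment": the same for the moment, N m; "opening": finger opening in mm; "grasp_force": force on a finger pad.
Only numpy, scipy, OpenCV 4.12 (cv2) and the standard library are available. Lean on these libraries where they do the work, as an engineer would, in place of code of your own. Each camera call takes 0.05 s, during which the arm holds its last target. There are 200 camera calls.

## Working session

There is one attempt and no reset: what is moved stays moved. The work goes in short steps, Python scripts to look and compute and a tool call to move; the robot and the scene stay as the last step left them, time stands still between calls to the robot, and variables do not carry over. Pictures are saved under pics/ and viewed, at most 10 in all, crops included, and the job is handed in when it is done.

Besides the shell and the picture viewer there is one more tool, called as a command line: name --argument value ..., lists and objects as JSON in quotes. carry_out: Moves the arm, as the interface text tells. Its arguments: {"type":"object","properties":{"moves":{"type":"array"},"squeeze":{"type":"number"}},"required":["moves"]}

```bash
mkdir -p pics
cat > h.py <<'E'
import numpy as np, cv2
from workcell import get_obs, vision, arm
def cloud(n):
    c=vision.calibration(n); im,d=vision.read_camera(n)
    f=im.shape[0]/2/np.tan(np.radians(c['vfov'])/2)
    v,u=np.mgrid[:im.shape[0],:im.shape[1]]
    P=np.stack([(u-c['cx'])/f*d,(v-c['cy'])/f*d,d],-1)@np.array(c['rotation']).T+np.array(c['xyz'])
    P[d==0]=np.nan
    return im,P
def save(n,im): cv2.imwrite('pics/'+n,im[:,:,::-1])
E
python3 - <<'E'
from h import *
for n in('scene','top'):
    im,P=cloud(n); np.savez(n,im=im,P=P); save(n+'0.png',im); print(n,vision.calibration(n))
o=get_obs();print(o['clock'],o['eef_pos'],o['tool_rot'],o['opening'])
E
```

```text
scene {'vfov': 45.51259230150975, 'cx': 320.89734119665127, 'cy': 207.88577885119918, 'xyz': array([   2.72015746,  221.48359436, 1239.80827383]), 'rotation': array([[-0.29228385, -0.84526213,  0.44732771],
       [-0.9562811 ,  0.26313147, -0.12762556],
       [-0.00982894, -0.46507393, -0.88521728]])}
top {'vfov': 53.58112609139814, 'cx': 316.5574842179023, 'cy': 205.81722615473006, 'xyz': array([ 483.30394439,   50.52847172, 1099.47673212]), 'rotation': array([[ 2.50956771e-02, -9.95833593e-01,  8.76679096e-02],
       [-9.99684939e-01, -2.50409928e-02,  1.72364854e-03],
       [ 4.78824371e-04, -8.76835450e-02, -9.96148265e-01]])}
0.1 [ 171.23622575 -626.4498042   213.52962945] [[ 9.64619549e-01  2.63645589e-01 -3.58496715e-04]
 [ 2.63645800e-01 -9.64617864e-01  1.80801143e-03]
 [ 1.30861902e-04 -1.83855932e-03 -9.99998301e-01]] 94.7538240695357
```

View pics/top0.png

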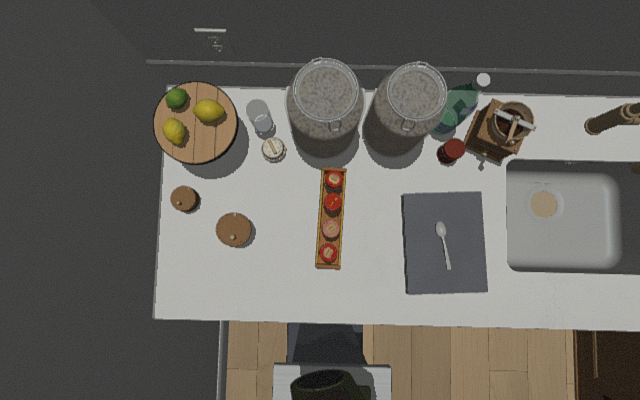

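View pics/scene0.png

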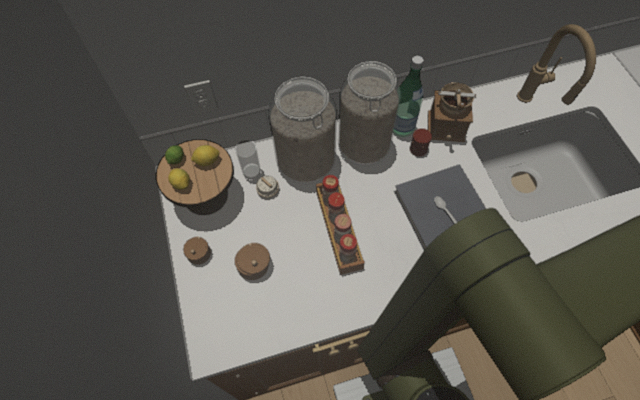

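The large cellar is at (234,230) in the top view, with its knob at (233,238). The small look-alike is at (184,199). The spoon bowl is at (441,228) and its handle tip at (449,268). The rack is at (330,218).

```bash
cat > m.py <<'E'
from h import *
d=np.load('top.npz');im,P=d['im'],d['P'].copy()
def comp(r,zlo,zhi):
    u0,v0,u1,v1=r;Q=P[v0:v1,u0:u1];m=(Q[...,2]>zlo)&(Q[...,2]<zhi);return Q[m],m
def rect(n,r,zlo,zhi):
    Q,_=comp(r,zlo,zhi);print(n,len(Q),np.round(np.nanmedian(Q[:,2]),1),cv2.minAreaRect(Q[:,:2].astype(np.float32)), cv2.minEnclosingCircle(Q[:,:2].astype(np.float32)))
Q=P[280:300,180:300].reshape(-1,3);print('table z',np.nanmedian(Q[:,2]),np.nanmedian(P[290:300,500:560,2]))
rect('lid',(205,200,265,260),48,72); rect('knob',(205,200,265,260),73,95)
rect('small',(160,175,205,225),15,200)
rect('book',(390,180,500,305),28,45)
rect('rack',(300,160,360,280),30,60)
rect('jars',(300,160,360,280),100,130)
for i,(u,v) in enumerate([(334,180),(333,204),(331,229),(328,253)]): rect('jar%d'%i,(u-11,v-11,u+11,v+11),100,130)
# spoon by brightness
g=im[:,:,:].mean(-1);w=np.zeros(g.shape,bool);w[200:285,410:480]=g[200:285,410:480]>140
S=P[w];print('spoon',len(S),np.nanmedian(S[:,2]),cv2.minAreaRect(S[:,:2].astype(np.float32)));
print('bowl',P[215:236,430:450][w[215:236,430:450]].mean(0),'tip',P[262:275,440:460][w[262:275,440:460]].mean(0))
rect('timer',(258,135,290,163),30,60);rect('tin',(435,135,470,170),50,90)
E
python3 m.py
```

```text
table z 0.15056171056767198 0.05829255851972448
lid 936 62.5 ((510.1270751953125, 270.1435852050781), (87.20572662353516, 94.04214477539062), 1.387906789779663) ((510.26043701171875, 270.439453125), 47.52237319946289)
knob 24 79.7 ((489.4039611816406, 266.8316650390625), (12.57478141784668, 10.95744800567627), 39.53416061401367) ((488.86968994140625, 266.9404602050781), 6.781397819519043)
small 589 48.0 ((589.054931640625, 410.87353515625), (66.94120025634766, 67.41922760009766), 75.79056549072266) ((589.2241821289062, 410.22967529296875), 34.95696258544922)
book 7950 36.0 ((489.2433166503906, -293.77783203125), (270.8843994140625, 214.78440856933594), 3.051790952682495) ((488.9224548339844, -291.10107421875), 169.58177185058594)
rack 667 43.3 ((548.1718139648438, 14.082328796386719), (66.56856536865234, 270.28125), 87.47903442382812) ((548.3560180664062, 15.554317474365234), 137.39068603515625)
jars 1021 116.1 ((548.8487548828125, 15.372215270996094), (45.69557571411133, 225.7517547607422), 86.68019104003906) ((549.1371459960938, 20.28359031677246), 112.88687133789062)
jar0 255 115.
[... 551 characters left out ...]
19, 22.249099731445312), (42.31147003173828, 41.85026168823242), 89.7347640991211) ((456.99981689453125, 21.325761795043945), 22.319852828979492)
spoon 148 40.87848119851219 ((477.15252685546875, -287.6003112792969), (118.82501983642578, 16.39427947998047), 11.456940650939941)
bowl [ 520.45809357 -281.10264819   39.28729316] tip [nan nan nan]
timer 352 37.8 ((734.0809936523438, 177.24313354492188), (55.425506591796875, 58.05352020263672), 22.072006225585938) ((734.3226318359375, 177.54148864746094), 29.59758949279785)
tin 406 70.4 ((737.3670043945312, -308.0025634765625), (55.71234130859375, 55.54822540283203), 46.368473052978516) ((737.6575927734375, -308.7006530761719), 29.403451919555664)
```

carry_out --moves '[{"gripper": 0.32,"dx": 0.0226,"dy": -0.0324},{"gripper": 0.32,"dx": 0.0226,"dy": -0.0324},{"gripper": 0.32,"dx": 0.0226,"dy": -0.0324},{"gripper": 0.32,"dx": 0.0226,"dy": -0.0324},{"gripper": 0.32,"dx": 0.0226,"dy": -0.0324},{"gripper": 0.32,"dx": 0.0226,"dy": -0.0324},{"gripper": 0.32,"dx": 0.0226,"dy": -0.0324},{"gripper": 0.32,"dx": 0.0226,"dy": -0.0324}]' --squeeze 20

```text
$.moves[0]: bad value
```

carry_out --moves '[{"gripper": 0.32,"dx": 0.0226,"dy": -0.0324},{"gripper": 0.32,"dx": 0.0226,"dy": -0.0324},{"gripper": 0.32,"dx": 0.0226,"dy": -0.0324},{"gripper": 0.32,"dx": 0.0226,"dy": -0.0324},{"gripper": 0.32,"dx": 0.0226,"dy": -0.0324},{"gripper": 0.32,"dx": 0.0226,"dy": -0.0324},{"gripper": 0.32,"dx": 0.0226,"dy": -0.0324},{"gripper": 0.32,"dx": 0.0226,"dy": -0.0324}]'

```text
$.moves[0]: bad value
```

carry_out --moves '[{"gripper": 0.32,"dx": 0.0226,"dy": -0.0324},{"gripper": 0.32,"dx": 0.0226,"dy": -0.0324},{"gripper": 0.32,"dx": 0.0226,"dy": -0.0324},{"gripper": 0.32,"dx": 0.0226,"dy": -0.0324},{"gripper": 0.32,"dx": 0.0226,"dy": -0.0324},{"gripper": 0.32,"dx": 0.0226,"dy": -0.0324},{"gripper": 0.32,"dx": 0.0226,"dy": -0.0324},{"gripper": 0.32,"dx": 0,"dy": 0}]'

```text
$.moves[0]: bad value
```

Run:
```python
from h import *
o=get_obs();print(o['clock'],o['eef_pos'],o['tool_rot'],o['opening'],o['qpos'])
c=vision.calibration('wrist');print(c)
im,P=cloud('wrist');save('w1.png',im);np.savez('w1',im=im,P=P)
```

```text
0.1 [ 171.23622575 -626.4498042   213.52962945] [[ 9.64619549e-01  2.63645589e-01 -3.58496715e-04]
 [ 2.63645800e-01 -9.64617864e-01  1.80801143e-03]
 [ 1.30861902e-04 -1.83855932e-03 -9.99998301e-01]] 94.7538240695357 [-7.94456725e+01  7.12949521e+00  9.46246406e+01 -1.24384892e-03
  7.83514654e+01 -4.73192881e+00]
{'vfov': 67.72372954560123, 'cx': 316.1129069147979, 'cy': 200.54750351689918, 'xyz': array([ 246.92093626, -606.29611159,  384.84924829]), 'rotation': array([[ 0.26396898, -0.92576343, -0.27070733],
       [-0.96452735, -0.25414827, -0.07138384],
       [-0.00271525,  0.27994774, -0.9600114 ]])}
```

View pics/w1.png

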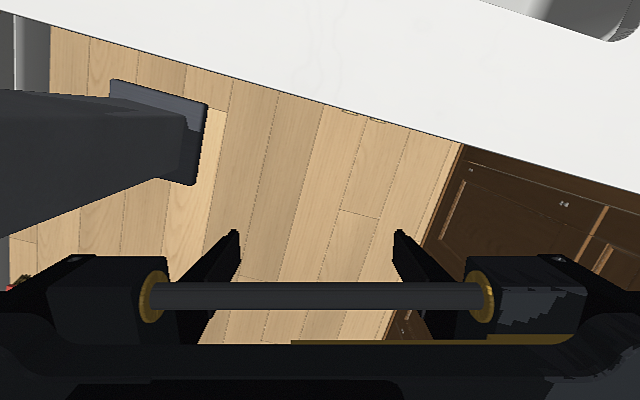

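The wrist view shows only floor and fingers because the arm hasn't moved. The rows probably need every field, so I'll try that.

carry_out --moves '[{"gripper": 0.32,"dx": 0.0226,"dy": -0.0324,"dz": 0,"roll": 0},{"gripper": 0.32,"dx": 0.0226,"dy": -0.0324,"dz": 0,"roll": 0},{"gripper": 0.32,"dx": 0.0226,"dy": -0.0324,"dz": 0,"roll": 0},{"gripper": 0.32,"dx": 0.0226,"dy": -0.0324,"dz": 0,"roll": 0},{"gripper": 0.32,"dx": 0.0226,"dy": -0.0324,"dz": 0,"roll": 0},{"gripper": 0.32,"dx": 0.0226,"dy": -0.0324,"dz": 0,"roll": 0},{"gripper": 0.32,"dx": 0.0226,"dy": -0.0324,"dz": 0,"roll": 0},{"gripper": 0.32,"dx": 0.0226,"dy": -0.0324,"dz": 0,"roll": 0}]' --squeeze 20

```text
clock: 0.95
eef_pos: [277.5, -327.6, 214.3]
tool_rot: [[0.965, 0.263, 0.0], [0.263, -0.965, 0.0], [0.0, -0.0, -1.0]]
ft_force: [0.3, 1.3, 0.8]
opening: 36.8
grasp_force: 0.0
```

carry_out --moves '[{"gripper": 0.32,"dx": 0.0226,"dy": -0.0324,"dz": 0,"roll": 0},{"gripper": 0.32,"dx": 0.0226,"dy": -0.0324,"dz": 0,"roll": 0},{"gripper": 0.32,"dx": 0.0226,"dy": -0.0324,"dz": 0,"roll": 0},{"gripper": 0.32,"dx": 0.0226,"dy": -0.0324,"dz": 0,"roll": 0},{"gripper": 0.32,"dx": 0.0226,"dy": -0.0324,"dz": 0,"roll": 0},{"gripper": 0.32,"dx": 0.0226,"dy": -0.0324,"dz": 0,"roll": 0},{"gripper": 0.32,"dx": 0.0226,"dy": -0.0324,"dz": 0,"roll": 0},{"gripper": 0.32,"dx": 0.0226,"dy": -0.0324,"dz": 0,"roll": 0}]'

```text
clock: 1.75
eef_pos: [383.5, -30.0, 214.6]
tool_rot: [[0.965, 0.264, 0.001], [0.264, -0.965, -0.0], [0.001, 0.0, -1.0]]
ft_force: [0.7, -0.8, -0.3]
opening: 30.3
grasp_force: 0.0
```

carry_out --moves '[{"gripper": 0.32,"dx": 0.0226,"dy": -0.0324,"dz": 0,"roll": 0},{"gripper": 0.32,"dx": 0.0226,"dy": -0.0324,"dz": 0,"roll": 0},{"gripper": 0.32,"dx": 0.0226,"dy": -0.0324,"dz": 0,"roll": 0},{"gripper": 0.32,"dx": 0.0226,"dy": -0.0324,"dz": 0,"roll": 0},{"gripper": 0.32,"dx": 0.0226,"dy": -0.0324,"dz": 0,"roll": 0},{"gripper": 0.32,"dx": 0.0226,"dy": -0.0324,"dz": 0,"roll": 0},{"gripper": 0.32,"dx": 0.0,"dy": 0,"dz": 0,"roll": 0},{"gripper": 0.32,"dx": 0,"dy": 0,"dz": 0,"roll": 0}]'

```text
clock: 2.55
eef_pos: [462.6, 192.0, 214.0]
tool_rot: [[0.964, 0.265, -0.001], [0.265, -0.964, -0.001], [-0.002, 0.0, -1.0]]
ft_force: [0.4, 0.8, -0.1]
opening: 30.3
grasp_force: 0.0
```

Run:
```python
from h import *
o=get_obs();print(o['clock'],o['eef_pos'],o['tool_rot'],o['opening'],o['qpos'])
im,P=cloud('wrist');save('w2.png',im);np.savez('w2',im=im,P=P)
```

```text
2.55 [462.63519333 192.02562107 214.03672225] [[ 9.64162731e-01  2.65307571e-01 -1.45645719e-03]
 [ 2.65306511e-01 -9.64163719e-01 -8.82055816e-04]
 [-1.63827927e-03  4.64037768e-04 -9.99998550e-01]] 30.345892942170277 [ 1.64136592e+01 -1.21264624e+01  1.13193733e+02 -2.53620150e-02
  7.90270590e+01  9.10332977e+01]
```

View pics/w2.png

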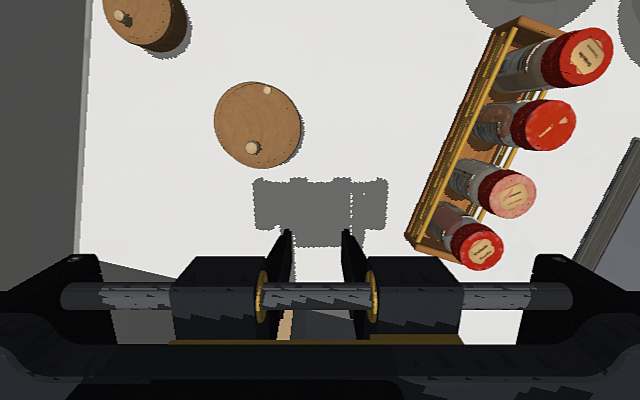

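The lid shows at (258,125), its knob at (251,148) and the pin head at (267,90).

Run:
```python
from h import *
d=np.load('w2.npz');P=d['P'];im=d['im']
def reg(n,r,lo,hi):
    u0,v0,u1,v1=r;Q=P[v0:v1,u0:u1].reshape(-1,3);Q=Q[(Q[:,2]>lo)&(Q[:,2]<hi)]
    print(n,len(Q),Q.mean(0).round(1),cv2.minEnclosingCircle(Q[:,:2].astype(np.float32)))
    return Q
reg('knob',(240,136,262,160),76,90)
reg('lid',(205,75,310,175),60,68)
print(P[86:95,263:272,2].round(0))
Q=reg('pin',(260,83,275,97),65.5,80)
g=im[80:100,258:278].mean(-1);print(g.astype(int)[::2,::2]); w=np.zeros(im.shape[:2],bool);w[80:100,258:278]=(g>np.median(g)+40);print(P[w].mean(0),w.sum())
```

```text
knob 147 [489.3 266.6  80.5] ((488.7119445800781, 266.9847412109375), 6.938117027282715)
lid 5359 [510.5 266.8  64.2] ((508.3420715332031, 267.0225830078125), 43.84911346435547)
[[64. 63. 63. 64. 65. 64. 63. 63. 61.]
 [63. 63. 65. 64. 64. 65. 66. 63. 63.]
 [63. 66. 65. 64. 66. 64. 65. 65. 63.]
 [63. 66. 65. 64. 64. 65. 66. 65. 63.]
 [65. 64. 66. 66. 67. 66. 66. 65. 63.]
 [64. 64. 65. 66. 65. 66. 66. 64. 65.]
 [64. 65. 64. 65. 65. 65. 64. 65. 63.]
 [66. 65. 64. 65. 65. 65. 65. 64. 64.]
 [65. 64. nan 65. 65. 64. 66. 64. 64.]]
pin 21 [545.3 266.8  65.8] ((544.063232421875, 266.3193359375), 6.1257548332214355)
[[232 229 227 225 226 225 226 226 226 226]
 [ 80 141 219 241 231 227 226 226 226 226]
 [118 100  68  39  97 206 246 234 228 226]
 [111 113 112 105 147  60  69  66 225 235]
 [112 112 106 153 181 189 159 113  96  64]
 [110 111 113 175 185 183 154 113 112 113]
 [111 111 110 153 174 176 126 114 110 110]
 [114 112 112 108 129 103 114 116 113 113]
 [111 113 112 115 114 113 116 115 115 117]
 [113 115 113 111 111 112 114 114 117 115]]
[554.81925045 273.38466525  19.49884835] 130
```

carry_out --moves '[{"gripper": 0.32,"dx": 0,"dy": 0,"dz": 0,"roll": 7.7},{"gripper": 0.32,"dx": 0,"dy": 0,"dz": 0,"roll": 7.7},{"gripper": 0.32,"dx": 0.0088,"dy": -0.025,"dz": 0,"roll": 0},{"gripper": 0.32,"dx": 0.0088,"dy": -0.025,"dz": 0,"roll": 0},{"gripper": 0.32,"dx": 0.0088,"dy": -0.025,"dz": 0,"roll": 0},{"gripper": 0.32,"dx": 0,"dy": 0,"dz": 0.04,"roll": 0},{"gripper": 0.32,"dx": 0,"dy": 0,"dz": 0.04,"roll": 0},{"gripper": 0.32,"dx": 0,"dy": 0,"dz": 0.02,"roll": 0}]'

```text
clock: 3.4
eef_pos: [487.5, 264.3, 110.9]
tool_rot: [[1.0, -0.004, -0.005], [-0.004, -1.0, -0.002], [-0.005, 0.002, -1.0]]
ft_force: [0.4, 0.4, -1.2]
opening: 30.2
grasp_force: 0.0
```

carry_out --moves '[{"gripper": 0.32,"dx": 0.001,"dy": -0.0024,"dz": 0,"roll": 0},{"gripper": 0.32,"dx": 0,"dy": 0,"dz": 0.012,"roll": 0},{"gripper": 0.32,"dx": 0,"dy": 0,"dz": 0.012,"roll": 0},{"gripper": 0.32,"dx": 0,"dy": 0,"dz": 0.012,"roll": 0},{"gripper": 0.32,"dx": 0,"dy": 0,"dz": 0.006,"roll": 0},{"gripper": 0.32,"dx": 0,"dy": 0,"dz": 0,"roll": 0},{"gripper": 0.32,"dx": 0,"dy": 0,"dz": 0,"roll": 0},{"gripper": 0.32,"dx": 0,"dy": 0,"dz": 0,"roll": 0}]'

```text
clock: 4.2
eef_pos: [491.0, 269.3, 73.3]
tool_rot: [[1.0, -0.002, 0.001], [-0.002, -1.0, 0.0], [0.001, -0.0, -1.0]]
ft_force: [0.0, -0.4, -0.3]
opening: 30.0
grasp_force: 0.0
```

carry_out --moves '[{"gripper": 0.32,"dx": 0.0004,"dy": 0.007,"dz": 0.0015,"roll": -7},{"gripper": 0.32,"dx": 0.0004,"dy": 0.007,"dz": 0,"roll": -7},{"gripper": 0.32,"dx": 0.0004,"dy": 0.007,"dz": 0,"roll": -7},{"gripper": 0.32,"dx": 0.0004,"dy": 0.007,"dz": 0,"roll": -7},{"gripper": 0.32,"dx": 0.0004,"dy": 0.007,"dz": 0,"roll": -7},{"gripper": 0.32,"dx": 0.0004,"dy": 0.007,"dz": 0,"roll": -7},{"gripper": 0.32,"dx": 0,"dy": 0,"dz": 0,"roll": 0},{"gripper": 0.32,"dx": 0,"dy": 0,"dz": 0,"roll": 0}]'

```text
clock: 5.0
eef_pos: [505.5, 230.7, 71.7]
tool_rot: [[0.746, 0.666, 0.001], [0.666, -0.746, 0.0], [0.001, 0.0, -1.0]]
ft_force: [0.5, 0.8, -0.6]
opening: 30.4
grasp_force: 0.0
```

carry_out --moves '[{"gripper": 0.32,"dx": 0.0004,"dy": 0.007,"dz": 0,"roll": -7},{"gripper": 0.32,"dx": 0.0004,"dy": 0.007,"dz": 0,"roll": -7},{"gripper": 0.32,"dx": 0.0004,"dy": 0.007,"dz": 0,"roll": -7},{"gripper": 0.32,"dx": 0.0004,"dy": 0.007,"dz": 0,"roll": -7},{"gripper": 0.32,"dx": 0.0004,"dy": 0.007,"dz": 0,"roll": -7},{"gripper": 0.32,"dx": 0.0004,"dy": 0.007,"dz": 0,"roll": -7},{"gripper": 0.32,"dx": 0,"dy": 0,"dz": 0,"roll": 0},{"gripper": 0.32,"dx": 0,"dy": 0,"dz": 0,"roll": 0}]'

```text
clock: 5.8
eef_pos: [541.7, 211.9, 71.3]
tool_rot: [[0.11, 0.994, 0.0], [0.994, -0.11, 0.0], [0.0, 0.0, -1.0]]
ft_force: [-0.1, 0.1, 0.8]
opening: 30.6
grasp_force: 0.0
```

carry_out --moves '[{"gripper": 0.32,"dx": 0.0002,"dy": 0.003,"dz": 0,"roll": -3},{"gripper": 0.32,"dx": 0.0002,"dy": 0.003,"dz": 0,"roll": -3},{"gripper": 0.32,"dx": 0.0001,"dy": 0.002,"dz": 0,"roll": -2},{"gripper": 0.32,"dx": 0.0001,"dy": 0.002,"dz": 0,"roll": -2},{"gripper": 0.32,"dx": 0.0,"dy": 0.0,"dz": 0,"roll": 0},{"gripper": 0.32,"dx": 0.0,"dy": 0.0,"dz": 0,"roll": 0},{"gripper": 0.32,"dx": 0,"dy": 0,"dz": 0,"roll": 0},{"gripper": 0.32,"dx": 0,"dy": 0,"dz": 0,"roll": 0}]'

```text
clock: 6.6
eef_pos: [548.9, 212.2, 70.8]
tool_rot: [[-0.065, 0.998, -0.006], [0.998, 0.065, -0.0], [0.0, -0.006, -1.0]]
ft_force: [-6.7, 0.9, 4.2]
opening: 30.5
grasp_force: 3.4
```

Run:
```python
from h import *
o=get_obs();print(o['clock'],o['eef_pos'],o['ft_force'])
im,P=cloud('top');np.savez('top2',im=im,P=P);im2,P2=cloud('wrist');np.savez('w3',im=im2,P=P2)
save('t2.png',np.vstack([cv2.resize(im[150:290,170:400],(640,390))[:280],im2[:300]]))
```

```text
6.6 [548.86916551 212.24468039  70.75850793] [-6.70428497  0.93694468  4.23528923]
```

View pics/t2.png

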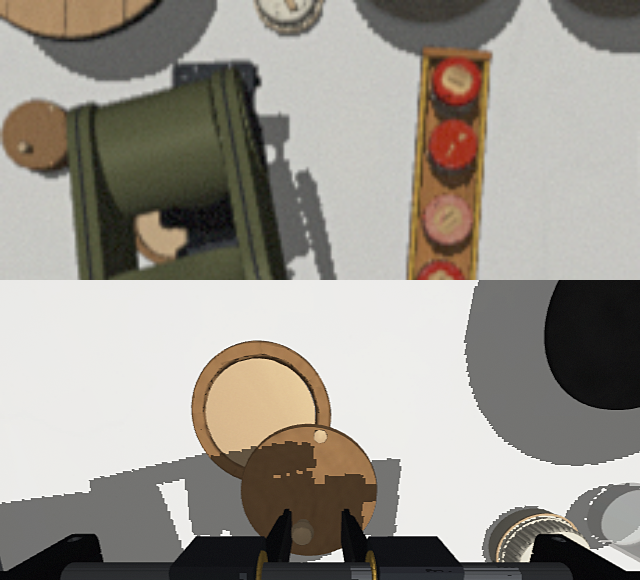

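The lid is aside against its stop at 6.7 N. The open rim is at (260,130) in the wrist view. I'll fit the rim circle now and use the pin and knob positions for the cellar's heading.

Run:
```python
from h import *
from scipy.optimize import least_squares
d=np.load('w3.npz');P=d['P'];im=d['im']
Q=P[55:200,185:320].reshape(-1,3);Q=Q[(Q[:,2]>48)&(Q[:,2]<56)]
print(len(Q),np.median(Q[:,2]));
ang=None
def fit(pts):
    f=lambda p:np.hypot(pts[:,0]-p[0],pts[:,1]-p[1])-p[2]
    return least_squares(f,[510,267,44],loss='soft_l1').x
c=np.array([509,267.])
a=np.degrees(np.arctan2(Q[:,1]-c[1],Q[:,0]-c[0]));r=np.hypot(*(Q[:,:2]-c).T)
out=[];inn=[]
for k in range(-180,180,10):
    m=(a>=k)&(a<k+10)
    if m.sum()>15: out.append(Q[m][r[m].argmax(),:2]);inn.append(Q[m][r[m].argmin(),:2])
out=np.array(out);inn=np.array(inn);print(len(out),fit(out).round(1),fit(inn).round(1))
L=P[140:280,235:385].reshape(-1,3);m=(L[:,2]>61)&(L[:,2]<67.5);H=cv2.convexHull(L[m][:,:2].astype(np.float32))[:,0];print('lid',fit(H).round(1))
g=im.mean(-1);w=np.zeros(g.shape,bool);w[148:166,311:329]=True;
print(g[148:166:2,309:331:2].astype(int))
K=P[240:265,290:315].reshape(-1,3);K=K[(K[:,2]>76)&(K[:,2]<86)];print('knob',len(K),cv2.minEnclosingCircle(K[:,:2].astype(np.float32)))
for uv in [(320,156),(320,157)]:print(P[uv[1],uv[0]])
```

```text
11575 53.63685816882602
28 [506.3 277.   41.4] [508.9 267.2   1.6]
lid [542.2 228.8  43.5]
[[121 123 123 126 127 129 119  85  58  64  62]
 [121 120 124  35  90 201 153  72 120 125 118]
 [122 120 113 150 192 196 197 202 141 119 121]
 [121 119 113 186 184 192 194 191 175  79 120]
 [121 120 120 183 184 191 191 187 191  98 121]
 [120 121 129 181 183 186 188 184 191 107 122]
 [122 122 118 154 179 181 182 183 134 124 124]
 [132 124 121 116 124 183 165 127 123 126 126]
 [ 46 127 123 123 121 120 122 123 125 124 125]]
knob 444 ((538.558349609375, 212.18643188476562), 10.011419296264648)
[546.87932004 266.89481487  64.35065414]
[546.90776242 266.41292906  65.15936976]
```

Run:
```python
from h import *
from scipy.optimize import least_squares
d=np.load('w3.npz');P=d['P'];im=d['im']
Q=P[50:200,180:330].reshape(-1,3);Q=Q[(Q[:,2]>48)&(Q[:,2]<57.)]
Hh=cv2.convexHull(Q[:,:2].astype(np.float32))[:,0]
s=np.array([547.,267])
H=Hh[(Hh[:,1]>np.interp(Hh[:,0],[460,548],[262,272]))]
f=lambda p:np.hypot(H[:,0]-p[0],H[:,1]-p[1])-44.5
r=least_squares(f,[509,275],loss='soft_l1');c=r.x
print(c.round(1),len(H),np.abs(r.fun).max().round(1),'pin-c',(s-c).round(1),np.hypot(*(s-c)),np.degrees(np.arctan2(*(s-c)[::-1])))
yaw=np.arctan2(*(s-c)[::-1])
for y in(yaw,np.radians(-12.2)):
    R=np.array([[np.cos(y),-np.sin(y)],[np.sin(y),np.cos(y)]])
    print('mouth',(s+R@[-43.5,5]).round(1))
# spoon
d=np.load('top.npz');P=d['P'];g=d['im'].mean(-1)
w=np.zeros(g.shape,np.uint8);w[205:285,415:475]=g[205:285,415:475]>110
n,l,st,_=cv2.connectedComponentsWithStats(w);k=1+st[1:,4].argmax();S=P[l==k];S=S[~np.isnan(S[:,0])]
print('spoon',st[k],cv2.minAreaRect(S[:,:2].astype(np.float32)),S[:,2].mean())
```

```text
[509.1 274.2] 37 1.5 pin-c [37.9 -7.2] 38.61334017858166 -10.762405690322261
mouth [505.2 280. ]
mouth [505.5 281.1]
spoon [436 221  15  49 221] ((479.9309997558594, -285.911865234375), (130.2543487548828, 26.059907913208008), 7.9085893630981445) 41.2534476519475
```

carry_out --moves '[{"gripper": 0.32,"dx": 0,"dy": -0.006,"dz": 0,"roll": 0},{"gripper": 0.32,"dx": 0,"dy": 0,"dz": -0.03,"roll": 0},{"gripper": 0.32,"dx": 0,"dy": 0,"dz": -0.04,"roll": 0},{"gripper": 0.32,"dx": 0,"dy": 0,"dz": -0.04,"roll": 0},{"gripper": 0.45,"dx": 0,"dy": 0,"dz": -0.01,"roll": 8.5},{"gripper": 0.45,"dx": 0,"dy": 0,"dz": 0,"roll": 8.5},{"gripper": 0.45,"dx": 0,"dy": 0,"dz": 0,"roll": 8.5},{"gripper": 0.45,"dx": 0,"dy": 0,"dz": 0,"roll": 8.5}]'

```text
clock: 7.5
eef_pos: [545.6, 211.5, 191.5]
tool_rot: [[0.509, 0.861, 0.001], [0.861, -0.509, 0.0], [0.001, 0.001, -1.0]]
ft_force: [-1.0, 0.4, -0.5]
opening: 42.5
grasp_force: 0.0
```

carry_out --moves '[{"gripper": 0.45,"dx": 0,"dy": 0,"dz": 0,"roll": 8.5},{"gripper": 0.45,"dx": 0,"dy": 0,"dz": 0,"roll": 8.5},{"gripper": 0.45,"dx": 0,"dy": 0,"dz": 0,"roll": 8.5},{"gripper": 0.45,"dx": 0,"dy": 0,"dz": 0,"roll": 8.5},{"gripper": 0.45,"dx": 0,"dy": 0,"dz": 0,"roll": 8.5},{"gripper": 0.45,"dx": 0,"dy": 0,"dz": 0,"roll": 8.5},{"gripper": 0.45,"dx": 0,"dy": 0,"dz": 0,"roll": 0},{"gripper": 0.45,"dx": 0,"dy": 0,"dz": 0,"roll": 0}]'

```text
clock: 8.3
eef_pos: [545.5, 211.4, 191.2]
tool_rot: [[0.988, 0.157, 0.0], [0.157, -0.988, 0.0], [0.0, 0.0, -1.0]]
ft_force: [-0.3, 0.2, 0.8]
opening: 42.9
grasp_force: 0.0
```

carry_out --moves '[{"gripper": 0.45,"dx": -0.0153,"dy": 0.0346,"dz": 0,"roll": 0},{"gripper": 0.45,"dx": -0.0153,"dy": 0.0346,"dz": 0,"roll": 0},{"gripper": 0.45,"dx": -0.0153,"dy": 0.0346,"dz": 0,"roll": 0},{"gripper": 0.45,"dx": -0.0153,"dy": 0.0346,"dz": 0,"roll": 0},{"gripper": 0.45,"dx": -0.0153,"dy": 0.0346,"dz": 0,"roll": 0},{"gripper": 0.45,"dx": -0.0153,"dy": 0.0346,"dz": 0,"roll": 0},{"gripper": 0.45,"dx": -0.0153,"dy": 0.0346,"dz": 0,"roll": 0},{"gripper": 0.45,"dx": -0.0153,"dy": 0.0346,"dz": 0,"roll": 0}]'

```text
clock: 9.1
eef_pos: [466.9, -82.3, 191.4]
tool_rot: [[0.988, 0.157, 0.001], [0.157, -0.988, -0.0], [0.001, 0.001, -1.0]]
ft_force: [0.7, -0.1, 0.6]
opening: 42.6
grasp_force: 0.0
```

carry_out --moves '[{"gripper": 0.45,"dx": -0.0153,"dy": 0.0346,"dz": 0,"roll": 0},{"gripper": 0.45,"dx": -0.0153,"dy": 0.0346,"dz": 0,"roll": 0},{"gripper": 0.45,"dx": -0.0153,"dy": 0.0346,"dz": 0,"roll": 0},{"gripper": 0.45,"dx": -0.0153,"dy": 0.0346,"dz": 0,"roll": 0},{"gripper": 0.45,"dx": -0.0153,"dy": 0.0346,"dz": 0,"roll": 0},{"gripper": 0.45,"dx": -0.0153,"dy": 0.0346,"dz": 0,"roll": 0},{"gripper": 0.45,"dx": 0,"dy": 0,"dz": 0,"roll": 0},{"gripper": 0.45,"dx": 0,"dy": 0,"dz": 0,"roll": 0}]'

```text
clock: 9.9
eef_pos: [408.6, -300.5, 191.1]
tool_rot: [[0.988, 0.154, 0.0], [0.154, -0.988, 0.001], [0.0, -0.001, -1.0]]
ft_force: [-0.2, -0.1, 0.3]
opening: 42.6
grasp_force: 0.0
```

Run:
```python
from h import *
o=get_obs();print(o['clock'],o['eef_pos'],o['tool_rot'])
im,P=cloud('wrist');np.savez('w4',im=im,P=P);save('w4.png',im)
im,P=cloud('top');np.savez('top4',im=im,P=P)
```

```text
9.9 [ 408.60745439 -300.54540338  191.05519326] [[ 9.88089629e-01  1.53879438e-01  5.61100505e-05]
 [ 1.53879387e-01 -9.88089494e-01  5.35794750e-04]
 [ 1.37889547e-04 -5.20779056e-04 -9.99999855e-01]]
```

View pics/w4.png

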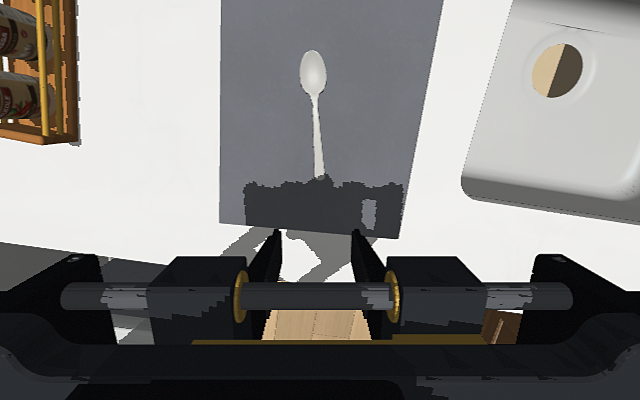

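The spoon lies almost along the tool axis, with its bowl tip at (313,50) and handle tip at (319,180). The handle tip is in the gripper's shadow.

Run:
```python
from h import *
d=np.load('w4.npz');P=d['P'];g=d['im'].astype(float)
sub=(slice(40,190),slice(285,345));G=g[sub].mean(-1);sat=g[sub][...,2]-g[sub][...,0]
w=np.zeros(g.shape[:2],np.uint8);w[sub]=(G>150)
w2=w.copy();
n,l,st,_=cv2.connectedComponentsWithStats(w);k=1+st[1:,4].argmax();print(st[k])
S=P[l==k];S=S[~np.isnan(S[:,0])]
print(cv2.minAreaRect(S[:,:2].astype(np.float32)),S[:,2].min(),S[:,2].max())
# centreline by row
for v in range(52,186,8):
    x=np.where(l[v]==k)[0]
    if len(x): p=P[v,x];print(v,x.min(),x.max(),np.nanmean(p,0).round(1),np.nanmax(p[:,2]).round(1))
R=get_obs()['tool_rot'];
print('book z',np.nanmedian(P[100:170,240:300,2]))
```

```text
[ 300   50   27  128 1563]
((482.1015319824219, -285.232666015625), (127.36469268798828, 26.297401428222656), 8.105815887451172) 35.98066559398211 49.74385677705726
52 306 317 [ 542.2 -275.1   43.5] 45.2
60 302 322 [ 535.4 -276.6   42.2] 44.6
68 300 325 [ 528.5 -278.2   40.8] 44.1
76 300 326 [ 521.3 -279.8   40. ] 43.8
84 302 324 [ 513.8 -280.9   40.8] 43.3
92 307 319 [ 506.2 -282.1   43.5] 44.7
100 312 317 [ 498.7 -284.8   46.1] 46.6
108 312 317 [ 491.2 -286.    45.5] 47.6
116 313 318 [ 483.6 -288.2   47.7] 48.9
124 314 319 [ 476.  -290.4   47.7] 48.4
132 314 319 [ 468.  -291.7   46.6] 47.9
140 313 320 [ 459.9 -292.9   45.1] 47.4
148 314 321 [ 451.8 -295.3   45.1] 46.0
156 315 322 [ 443.5 -297.7   43.6] 44.8
164 315 323 [ 434.8 -299.6   42.2] 43.0
172 314 324 [ 425.8 -300.8   40.2] 41.6
book z 37.297402216192836
```

carry_out --moves '[{"gripper": 0.45,"dx": 0,"dy": 0,"dz": 0,"roll": -3.6},{"gripper": 0.45,"dx": 0.0194,"dy": 0.002,"dz": 0.02,"roll": 0},{"gripper": 0.45,"dx": 0.0194,"dy": 0.002,"dz": 0.03,"roll": 0},{"gripper": 0.45,"dx": 0,"dy": 0,"dz": 0.04,"roll": 0},{"gripper": 0.45,"dx": 0,"dy": 0,"dz": 0.03,"roll": 0},{"gripper": 0.45,"dx": 0,"dy": 0,"dz": 0.011,"roll": 0},{"gripper": 0.45,"dx": 0,"dy": 0,"dz": 0,"roll": 0},{"gripper": 0.45,"dx": 0,"dy": 0,"dz": 0,"roll": 0}]'

```text
clock: 10.8
eef_pos: [448.7, -296.0, 61.7]
tool_rot: [[0.976, 0.217, 0.002], [0.217, -0.976, -0.001], [0.001, 0.002, -1.0]]
ft_force: [0.4, -0.4, 0.4]
opening: 42.7
grasp_force: 0.0
```

carry_out --moves '[{"gripper": 0.45,"dx": -0.001,"dy": 0,"dz": 0.01,"roll": 0},{"gripper": 0.45,"dx": 0,"dy": 0,"dz": 0.006,"roll": 0},{"gripper": 0.45,"dx": 0,"dy": 0,"dz": 0.004,"roll": 0},{"gripper": 0.45,"dx": 0,"dy": 0,"dz": 0.001,"roll": 0},{"gripper": 0.45,"dx": 0,"dy": 0,"dz": 0,"roll": 0},{"gripper": 0.45,"dx": 0,"dy": 0,"dz": 0,"roll": 0},{"gripper": 0.45,"dx": 0,"dy": 0,"dz": 0,"roll": 0},{"gripper": 0.45,"dx": 0,"dy": 0,"dz": 0,"roll": 0}]'

```text
clock: 11.6
eef_pos: [446.8, -296.2, 39.4]
tool_rot: [[0.976, 0.216, 0.0], [0.216, -0.976, -0.0], [0.0, 0.0, -1.0]]
ft_force: [-1.1, -0.5, -0.5]
opening: 42.9
grasp_force: 0.0
```

carry_out --moves '[{"gripper": 0.45,"dx": 0,"dy": 0,"dz": 0.001,"roll": 0},{"gripper": 0.45,"dx": 0,"dy": 0,"dz": 0.001,"roll": 0},{"gripper": 0.45,"dx": 0,"dy": 0,"dz": 0,"roll": 0},{"gripper": 0.45,"dx": 0,"dy": 0,"dz": 0,"roll": 0},{"gripper": 0.45,"dx": 0,"dy": 0,"dz": 0,"roll": 0},{"gripper": 0.45,"dx": 0,"dy": 0,"dz": 0,"roll": 0},{"gripper": 0.45,"dx": 0,"dy": 0,"dz": 0,"roll": 0},{"gripper": 0.45,"dx": 0,"dy": 0,"dz": 0,"roll": 0}]'

```text
clock: 12.4
eef_pos: [446.7, -296.1, 37.2]
tool_rot: [[0.976, 0.216, 0.0], [0.216, -0.976, -0.0], [0.0, 0.0, -1.0]]
ft_force: [-1.0, -0.7, 0.1]
opening: 42.5
grasp_force: 0.0
```

carry_out --moves '[{"gripper": 0.25,"dx": 0,"dy": 0,"dz": 0,"roll": 0},{"gripper": 0.22,"dx": 0,"dy": 0,"dz": 0,"roll": 0},{"gripper": 0.19,"dx": 0,"dy": 0,"dz": 0,"roll": 0},{"gripper": 0.16,"dx": 0,"dy": 0,"dz": 0,"roll": 0},{"gripper": 0.1,"dx": 0,"dy": 0,"dz": 0,"roll": 0},{"gripper": 0,"dx": 0,"dy": 0,"dz": 0,"roll": 0},{"gripper": 0,"dx": 0,"dy": 0,"dz": 0,"roll": 0},{"gripper": 0,"dx": 0,"dy": 0,"dz": 0,"roll": 0}]' --squeeze 20

```text
clock: 13.2
eef_pos: [446.7, -296.1, 37.2]
tool_rot: [[0.976, 0.216, 0.0], [0.216, -0.976, -0.0], [0.0, 0.0, -1.0]]
ft_force: [0.1, 0.0, 0.3]
opening: 14.1
grasp_force: 19.9
```

carry_out --moves '[{"gripper": 0,"dx": 0,"dy": 0,"dz": -0.002,"roll": 0},{"gripper": 0,"dx": 0,"dy": 0,"dz": -0.006,"roll": 0},{"gripper": 0,"dx": 0,"dy": 0,"dz": -0.012,"roll": 0},{"gripper": 0,"dx": 0,"dy": 0,"dz": -0.02,"roll": 0},{"gripper": 0,"dx": 0,"dy": 0,"dz": -0.03,"roll": 0},{"gripper": 0,"dx": 0,"dy": 0,"dz": -0.03,"roll": 0},{"gripper": 0,"dx": 0,"dy": 0,"dz": -0.03,"roll": 0},{"gripper": 0,"dx": 0,"dy": 0,"dz": -0.01,"roll": 0}]'

```text
clock: 14.0
eef_pos: [448.4, -297.5, 182.4]
tool_rot: [[0.976, 0.216, 0.006], [0.216, -0.976, -0.005], [0.005, 0.006, -1.0]]
ft_force: [0.3, -0.2, 1.0]
opening: 14.3
grasp_force: 19.9
```

Run:
```python
from h import *
o=get_obs();print(o['clock'],o['eef_pos'],o['opening'],o['grasp_force'])
im,P=cloud('wrist');np.savez('w5',im=im,P=P);save('w5.png',im)
```

```text
14.0 [ 448.43734527 -297.46813192  182.38662065] 14.348985255126246 19.94879452016903
```

View pics/w5.png

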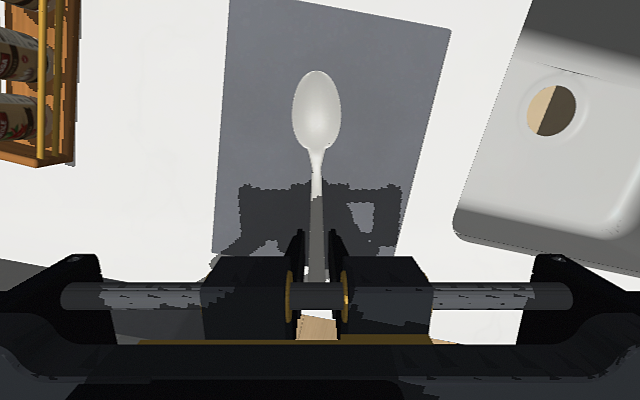

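The spoon is held, with its bowl centred at about (317,110) and in line with the tool. Next I'll check its tilt and the bowl's offset in the tool frame.

```bash
cat > sp.py <<'E'
from h import *
import sys
o=get_obs();im,P=cloud('wrist');g=im.astype(float).mean(-1);R=np.array(o['tool_rot']);
z0=o['eef_pos'][2]
w=np.zeros(g.shape,bool);w[60:285,280:350]=True
w&=(P[...,2]>z0-25)&(P[...,2]<z0+30)
T=(P-np.array(o['eef_pos']))@R
n,l,st,_=cv2.connectedComponentsWithStats(w.astype(np.uint8));k=1+st[1:,4].argmax()
print(o['clock'],o['eef_pos'].round(1),st[k])
for v in range(60,284,12):
    x=np.where(l[v]==k)[0]
    if len(x)>2: t=T[v,x];print(v,x.min(),x.max(),np.nanmean(t,0).round(1),t[:,2].min().round(1),t[:,2].max().round(1))
E
python3 sp.py
```

```text
14.05 [ 448.5 -297.5  182.3] [ 292   71   50  211 4910]
72 309 324 [98.7  0.3 -7.5] -8.6 -6.3
84 299 334 [93.2  0.1 -5.5] -7.5 -3.3
96 294 338 [87.3  0.  -3.8] -7.5 -1.3
108 293 340 [81.3  0.3 -2.8] -7.4 0.3
120 292 340 [75.  0. -3.] -6.1 0.1
132 295 338 [68.7  0.3 -3.6] -6.5 -1.6
144 301 331 [62.4  0.  -5.8] -7.4 -4.6
156 310 323 [56.1  0.3 -8.3] -9.6 -7.5
168 312 321 [49.8  0.3 -9.8] -11.0 -9.0
180 312 321 [ 43.3   0.3 -10.6] -11.4 -9.7
192 311 321 [ 36.3   0.1 -10. ] -11.7 -8.8
204 311 322 [ 29.3   0.3 -10. ] -11.1 -8.9
216 311 322 [22.   0.3 -9.6] -10.8 -8.7
228 310 323 [14.2  0.3 -8.6] -9.2 -7.8
240 310 323 [ 6.2  0.4 -7.6] -8.8 -6.7
252 309 324 [-2.3  0.4 -6.3] -8.2 -5.3
264 309 324 [-10.8   0.4  -5.5] -6.3 -4.8
276 309 325 [-20.2   0.7  -3.8] -4.6 -2.8
```

carry_out --moves '[{"gripper": 0,"dx": 0,"dy": 0,"dz": 0,"roll": 6},{"gripper": 0,"dx": 0,"dy": 0,"dz": 0,"roll": 6},{"gripper": 0,"dx": 0,"dy": 0,"dz": 0,"roll": 6},{"gripper": 0,"dx": 0,"dy": 0,"dz": 0,"roll": 6},{"gripper": 0,"dx": -0.0035,"dy": -0.0144,"dz": 0,"roll": 0},{"gripper": 0,"dx": -0.0052,"dy": -0.0217,"dz": 0,"roll": 0},{"gripper": 0,"dx": -0.0087,"dy": -0.0361,"dz": 0,"roll": 0},{"gripper": 0,"dx": -0.0087,"dy": -0.0361,"dz": 0,"roll": 0}]'

```text
clock: 14.9
eef_pos: [441.6, -182.6, 175.5]
tool_rot: [[0.98, -0.198, -0.002], [-0.198, -0.98, 0.002], [-0.003, -0.001, -1.0]]
ft_force: [1.1, 0.0, 0.5]
opening: 14.1
grasp_force: 19.9
```

carry_out --moves '[{"gripper": 0,"dx": -0.0087,"dy": -0.0361,"dz": 0,"roll": 0},{"gripper": 0,"dx": -0.0087,"dy": -0.0361,"dz": 0,"roll": 0},{"gripper": 0,"dx": -0.0087,"dy": -0.0361,"dz": 0,"roll": 0},{"gripper": 0,"dx": -0.0087,"dy": -0.0361,"dz": 0,"roll": 0},{"gripper": 0,"dx": -0.0087,"dy": -0.0361,"dz": 0,"roll": 0},{"gripper": 0,"dx": -0.0087,"dy": -0.0361,"dz": 0,"roll": 0},{"gripper": 0,"dx": -0.0087,"dy": -0.0361,"dz": 0,"roll": 0},{"gripper": 0,"dx": -0.0087,"dy": -0.0361,"dz": 0,"roll": 0}]'

```text
clock: 15.7
eef_pos: [430.4, 114.2, 175.8]
tool_rot: [[0.98, -0.197, -0.002], [-0.197, -0.98, 0.0], [-0.002, 0.0, -1.0]]
ft_force: [0.4, -1.1, 0.5]
opening: 14.7
grasp_force: 19.9
```

carry_out --moves '[{"gripper": 0,"dx": -0.0087,"dy": -0.0361,"dz": 0,"roll": 0},{"gripper": 0,"dx": -0.0087,"dy": -0.0361,"dz": 0,"roll": 0},{"gripper": 0,"dx": -0.0087,"dy": -0.0361,"dz": 0,"roll": 0},{"gripper": 0,"dx": -0.0087,"dy": -0.0361,"dz": 0,"roll": 0},{"gripper": 0,"dx": -0.0087,"dy": -0.0361,"dz": 0,"roll": 0},{"gripper": 0,"dx": 0,"dy": 0,"dz": 0,"roll": 0},{"gripper": 0,"dx": 0,"dy": 0,"dz": 0,"roll": 0},{"gripper": 0,"dx": 0,"dy": 0,"dz": 0,"roll": 0}]'

```text
clock: 16.5
eef_pos: [424.7, 297.0, 176.2]
tool_rot: [[0.98, -0.199, -0.001], [-0.199, -0.98, -0.001], [-0.001, 0.001, -1.0]]
ft_force: [0.7, 1.0, -0.3]
opening: 14.4
grasp_force: 19.9
```

```bash
python3 sp.py
python3 - <<'E'
from h import *
o=get_obs();print(o['tool_rot'],o['opening'],o['grasp_force'])
im,P=cloud('wrist');np.savez('w6',im=im,P=P);save('w6.png',im)
E
```

```text
16.5 [424.7 297.  176.2] [ 292   71   50  211 4918]
72 309 324 [98.7  0.6 -7.5] -8.4 -6.2
84 299 334 [93.2  0.6 -5.3] -7.2 -2.9
96 295 338 [87.4  0.6 -3.7] -6.8 -1.0
108 293 340 [81.3  0.6 -2.9] -6.3 -0.4
120 292 340 [75.1  0.3 -2.9] -6.4 0.0
132 295 338 [68.7  0.6 -3.4] -5.9 -1.7
144 301 331 [62.4  0.3 -5.7] -8.1 -4.0
156 310 323 [56.2  0.6 -8.2] -9.5 -6.5
168 312 321 [49.9  0.6 -9.8] -11.1 -8.7
180 312 321 [ 43.3   0.6 -10.6] -11.0 -9.8
192 311 321 [ 36.5   0.3 -10.5] -11.2 -9.5
204 311 322 [29.3  0.6 -9.8] -11.6 -8.1
216 311 322 [22.   0.6 -9.6] -10.8 -8.3
228 310 323 [14.2  0.6 -8.5] -9.6 -7.1
240 310 323 [ 6.3  0.6 -7.8] -8.6 -7.0
252 309 324 [-2.2  0.7 -6.5] -7.8 -5.4
264 309 324 [-10.8   0.7  -5.4] -6.6 -4.5
276 308 325 [-20.    0.7  -4.1] -5.0 -2.9
[[ 9.79840730e-01 -1.99777624e-01 -1.02225156e-03]
 [-1.99778408e-01 -9.79840829e-01 -7.32488244e-04]
 [-8.55309055e-04  9.21945605e-04 -9.99999209e-01]] 14.448178840325626 19.94895707081014
```

View pics/w6.png

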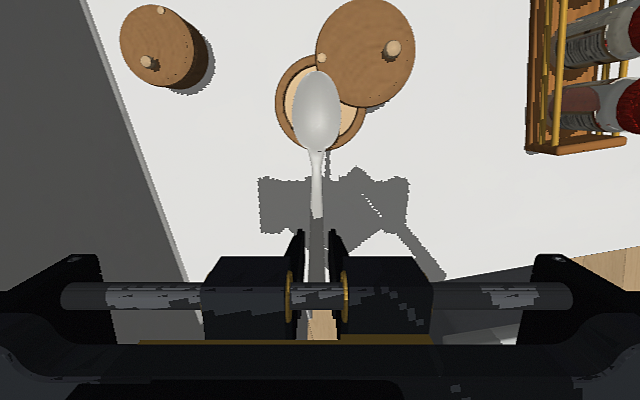

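The spoon is level and in line. The lid is still aside, with its pin at (321,58) and knob at (392,48). I'll recheck the lid direction before lowering.

Run:
```python
from h import *
P=np.load('w6.npz')['P']
K=P[36:62,380:406].reshape(-1,3);K=K[(K[:,2]>76)&(K[:,2]<90)];k=np.array(cv2.minEnclosingCircle(K[:,:2].astype(np.float32))[0])
p=np.nanmean(P[55:61,319:324].reshape(-1,3),0);print(k,p)
d=k-p[:2];a=np.degrees(np.arctan2(d[1],d[0]))%360;print(np.hypot(*d),a,'yaw if at stop',a-275.1)
Q=P[40:160,260:375].reshape(-1,3);Q=Q[(Q[:,2]>48)&(Q[:,2]<57)];print(Q[:,:2].min(0),Q[:,:2].max(0))
```

```text
[539.27246094 209.17773438] [546.54787832 267.2693545   65.14453744]
58.545435573952425 262.8614224027634 yaw if at stop -12.238577597236599
[465.29024693 233.41660354] [552.9983886  318.53946322]
```

carry_out --moves '[{"gripper": 0,"dx": 0.002,"dy": 0,"dz": 0.01,"roll": 0},{"gripper": 0,"dx": 0,"dy": 0,"dz": 0.015,"roll": 0},{"gripper": 0,"dx": 0,"dy": 0,"dz": 0.015,"roll": 0},{"gripper": 0,"dx": 0,"dy": 0,"dz": 0.015,"roll": 0},{"gripper": 0,"dx": 0,"dy": 0,"dz": 0.015,"roll": 0},{"gripper": 0,"dx": 0,"dy": 0,"dz": 0.01,"roll": 0},{"gripper": 0,"dx": 0,"dy": 0,"dz": 0,"roll": 0},{"gripper": 0,"dx": 0,"dy": 0,"dz": 0,"roll": 0}]'

```text
clock: 17.4
eef_pos: [427.5, 297.4, 97.0]
tool_rot: [[0.98, -0.2, -0.0], [-0.2, -0.98, -0.0], [-0.0, 0.0, -1.0]]
ft_force: [0.6, -0.5, 0.0]
opening: 14.2
grasp_force: 19.9
```

carry_out --moves '[{"gripper": 0,"dx": 0,"dy": 0,"dz": 0.007,"roll": 0},{"gripper": 0,"dx": 0,"dy": 0,"dz": 0.007,"roll": 0},{"gripper": 0,"dx": 0,"dy": 0,"dz": 0.007,"roll": 0},{"gripper": 0,"dx": 0,"dy": 0,"dz": 0,"roll": 0},{"gripper": 0,"dx": 0,"dy": 0,"dz": 0,"roll": 0},{"gripper": 0,"dx": 0,"dy": 0,"dz": 0,"roll": 0},{"gripper": 0,"dx": 0,"dy": 0,"dz": 0,"roll": 0},{"gripper": 0,"dx": 0,"dy": 0,"dz": 0,"roll": 0}]'

```text
clock: 18.2
eef_pos: [427.7, 297.4, 76.5]
tool_rot: [[0.98, -0.2, 0.001], [-0.2, -0.98, 0.0], [0.001, -0.0, -1.0]]
ft_force: [0.3, -0.1, 0.4]
opening: 14.4
grasp_force: 19.9
```

```bash
python3 sp.py | sed -n '1p;4,6p;15,16p'
python3 - <<'E'
from h import *
o=get_obs();print(o['eef_pos'],o['ft_force'],o['dq'].round(2),o['grasp_force'])
E
```

```text
18.2 [427.7 297.4  76.5] [ 280   60   70  222 8957]
84 280 349 [94.3 -0.4  6.6] -7.3 24.0
96 280 349 [87.9 -0.6  6.1] -6.5 24.6
108 280 349 [81.5 -0.6  5.1] -7.2 23.3
216 311 322 [22.   0.6 -9.4] -10.3 -7.8
228 310 323 [14.3  0.7 -8.7] -9.9 -7.7
[427.66939021 297.40472252  76.45005837] [-0.43115416  1.13366242 -0.62648561] [-0.02  0.01  0.11  0.04 -0.02 -0.05] 19.94878913719731
```

The bowl is at about (506,281,75), over the mouth, and nothing is touching. I'm handing in.

```bash
python3 -c "
from workcell import arm
print(arm.close_job())"
```

```text
the job is handed in; nothing more can be done
None
```

The job is handed in; the judge returned no result. By my last measurements the lid is fully aside, and the spoon is held level over the cellar mouth, within about 1 mm of centre and 23 mm above the rim, with its handle pointing away from the pin.

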